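# Refit the reset button cap on the hall tally counter and hold it in

### The job

Get the visitors' tally counter ready to be zeroed: first swing its sprung lever all the way to its stop and let it spring back. Then pick up the loose black button cap, press it onto the counter's upright stud until it clicks home, and carry on pressing so that the cap is held well down against the sprung collar beneath it; finish still holding the cap pressed down like that. Leave the bowl, paperweight, doorstop and brush where they are.

Things in the scene. Friction and masses are not known exactly. Their poses are not given: they have to be found in the camera images.
- counter: Desk tally counter, fixed to the shelf: grey box 80 (its x) x 170 (its y) x 40 mm high, origin at the centre of its underside, z up; its window with four white wheels is in the -x face. On its flat top stand a steel stud (axis at x 0, y -50 mm) and the lever's pivot (axis at x 0, y +45 mm).
- stud_tip (a point): Centre of the top end of the upright steel stud, 67 mm above the shelf (27 mm above the box top). Stud 16 mm in diameter, its top 6 mm tapering to 9 mm. A clicked cap has its underside 17 to 18 mm below this tip, where it meets the sprung collar; it can then be pushed down 7 mm more with the collar.
- stud_catch (a point): Point on the stud's axis 11 mm below its tip, level with the centres of three sprung balls that stick 3 mm out of its side and make the click. They resist the cap with 5 to 12 N while its underside is 8 to 11 mm below the tip; then the force drops and they pull the cap in.
- collar (a joint): Sprung steel collar, 28 mm in diameter, round the foot of the stud, in metres pushed down: 0 = up (its top 18 mm below the stud tip), 0.007 = fully down (25 mm below the tip). It pushes up with 3 N at 0 and 1 N more per mm (10 N fully down), too weak to unclip a clicked cap.
- lever (a joint): Sprung lever on the counter's top, turning about a vertical axis, in rad: 0 = rest (arm points along the counter's -x), 1.0 = its stop, clockwise seen from above, so that the pin moves towards the counter's +y, away from the stud. The spring returns it to 0; at the pin it takes about 0.8 N to start and 2.4 N at the stop.
- lever_pin (a point): Top end of the upright steel pin at the lever's free end: 10 mm in diameter, 50 mm from the pivot axis, its top 76 mm above the shelf; it stands 28 mm clear above the flat arm (arm top 48 mm above the shelf).
- cap: Loose black plastic snap cap, a round cup standing mouth down on the shelf: 32 mm in diameter, 32 mm high, about 40 g, closed flat top with a grey disc; origin at the centre of its underside (mouth), z up. The cavity is 28 mm deep; a lip at the mouth, 3 mm high, has a 19 mm hole.
- bowl: Round stainless steel key bowl, 120 mm across, 45 mm high, loose; origin under its centre. A bystander.
- paperweight: Turquoise glass dome paperweight, 68 mm across, 47 mm high, loose; origin under its centre. A bystander.
- wedge: Black plastic doorstop wedge, 110 x 42 mm, up to 40 mm high, loose; origin under its centre. A bystander.
- brush: Wooden coat brush lying bristles down, 190 (its x) x 52 mm, 42 mm high, loose; origin under its centre. A bystander.
Mind the look-alikes: they are no part of the job. Of the things that look like the cap, the smaller one is meant. Of the things that look like the counter, the larger one is meant.

How it is judged:
By the outcome, as a careful person would: the job done as asked, in the order asked, and still so for the second after the job is handed in, while the arm keeps its last pose, push and grip.
It also fails if it takes over 64 s, if anything falls off the work surface, if the arm or the gripper's body presses on something with over 40 N, if the wrist force passes 120 N, or if a joint passes its speed limit or range.

### The arm

A 6-joint arm with a two-finger parallel gripper is mounted at the origin on the work surface. World frame = base frame: x ahead of the robot, y to its left, z up, the work surface at z = 0. Lengths are in mm, angles in degrees, forces in N, time in s.
With the tool pointing down it reaches from about 350 to 775 mm from the base axis. Payload 5.5 kg.
Tool frame: the origin (TCP) lies at the very end of the fingers, on their centre line; the grasp point (between the pads) lies robot.grip_point_offset behind it (robot.grip_point_offset is the distance from the TCP to the grasp point, in mm); z points along the fingers, y is the direction in which the jaws open and shut (so a half turn about z gives the same grasp; the last joint's range is limited). The gripper opens to 85 mm and grips with 20 to 120 N. Pads are 22 mm wide; open, the fingers measure 114 mm over their backs; the gripper's body (76 mm by 85 mm) begins 54 mm behind the grasp point. The pads swing forward as they close: fully open they stand 13 mm farther back than shut.
Start: joints at [-7.998, 17.945, 2.641, 74.691, 0, 82.002], TCP at [575.043, -0.016, 209.423] pointing down, gripper open.
Joint ranges: [-158.12, 158.12], [-49.38, 96.58], [-58.88, 72.47], [-126.05, 133.96], [-84.25, 85.87], [-180, 180]. Speed limits (degrees/s): [147.25, 147.25, 180, 180, 180, 180].

### API

Orientations are given as [roll, pitch, yaw] about the fixed x, y, z axes, in that order (R = Rz(yaw) Ry(pitch) Rx(roll)).
In Python, from plant import sense, imaging, ticket, robot gives the robot as it stands.
- The arm moves only by the tool apply_moves, never from a script. Its arguments are lists of equal length, an entry for each row: "hand": the closure, from -1 (fully open) to 1 (shut), so that 0 is half open; "translation": the shift along the world's x, y, z in cm, a list of three; "twist": the turn about the world's z in rad. In form: {"hand": [hand, ...], "translation": [[x, y, z], ...], "twist": [twist, ...]}. A call has 1 to 5 rows; each row shifts and turns the commanded pose from where the row before left it; what a row does not reach is not made up. A row lasts 1/12 s, in which the tool goes at most 41.7 mm and 7.16 degrees, less where a joint would pass 70% of its speed; a pose out of reach is approached as far as the arm can. A call with a gripper value outside its range is refused whole. The fingers move at their own pace and stop on an object; "grip_force" is the grip in N (left out, the last holds). Time passes only in rows, so rows that do not move let the fingers close. It gives the time, the measured TCP pose, the force and the opening at its end, in the units of the state.
- sense(): the state, without advancing time (a new reading comes with each control period).
- imaging.snapshot(name): name is "scene" or "side" or "wrist"; returns (picture, depth): 384x512x3 uint8, red, green, blue; 384x512 float32, mm along the optical axis (not along the pixel's ray), 0 where there is no reading.
- imaging.camera_info(name): a dict with "camera_matrix" (3x3 intrinsics, pixels), "camera_from_world" (4x4, takes a point from world to camera coordinates); the wrist camera has in their place "mount" (4x4, takes a point from camera to tool coordinates, whose origin is the TCP and whose axes are the flange's). Camera axes: x right, y up, looking along -z (the intrinsics and any distortion apply to the point x, -y, -z); pixel columns grow to the right and rows downward; lengths in mm; the calibration is good to about 2 mm. The wrist camera is an equidistant fisheye: a pixel r from the principal point sees the ray r / f radians off the axis. A picture is of the moment at which its call begins: read the wrist's pose just before it. camera_info takes no time and is no camera call.
- ticket.close_job(): hands the job in, once; it reports no verdict.
Trained networks look in the newest picture that a camera, given by its name, has taken for a name from the list of things; names that differ only in an ending like _2 or _b are one class to them, and where a whole thing is asked for, a point or a joint stands for the part that bears it (a point fixed in the world has none). Each returns a list of dicts, best first, with "p" (0 to 1); they miss things now and then, are a little off and sometimes report something else, mostly with a low value. They report only what shows in the picture. A call takes as long as a camera call. They do not tell look-alikes from the thing itself.
- imaging.recognise(target, camera): "location" ([x, y, z] in mm, in world coordinates, good to about 4 mm: the middle of the surface that is visible of it).
- imaging.silhouettes(target, camera): "mask" (384x512 bool, what is visible of it).
- imaging.tip_of(target, camera): "location" ([x, y, z] in mm, in world coordinates, good to about 4 mm: a listed point, or the origin of a listed thing).
The state is a dict: "t": time; "joint_pos": joint angles; "qvel": joint speeds; "joint_efforts": joint torques, N m; "tcp_pos": TCP position; "ee_rot": TCP orientation; "ft_force": force on the tool from outside, world axes, zero at the start; "torque": the same for the moment, N m; "gripper_width": opening from 0.0 (shut) to 1.0 (fully open).
Only numpy, scipy, OpenCV 4.12 (cv2) and the standard library are available. Lean on these libraries where they do the work, as an engineer would, in place of code of your own. Each camera call takes 0.05 s, during which the arm holds its last target. There are 200 camera calls.

## Working session

There is one attempt and no reset: what is moved stays moved. The work goes in short steps, Python scripts to look and compute and a tool call to move; the robot and the scene stay as the last step left them, time stands still between calls to the robot, and variables do not carry over. Pictures are saved under pics/ and viewed, about 8 in all and at most 12, crops included, and the job is handed in when it is done.

Besides the shell and the picture viewer there is one more tool, called by a JSON object that holds its "method" and its "body", one argument or row to a line. apply_moves: Moves the arm, as the interface text tells. Its arguments: {"type":"object","properties":{"hand":{"type":"array"},"translation":{"type":"array"},"twist":{"type":"array"},"grip_force":{"type":"number"}},"required":["hand","translation","twist"]}

```bash
mkdir -p pics; cat > h.py <<'E'
import numpy as np, cv2
from plant import sense, imaging, ticket, robot
def save(n,im): cv2.imwrite('pics/'+n+'.png',cv2.cvtColor(im,cv2.COLOR_RGB2BGR))
def p(l): return [(round(float(d['p']),2),np.round(d['location']).astype(int).tolist()) for d in l]
def world(cam,pic,depth):
    ci=imaging.camera_info(cam);K=np.array(ci['camera_matrix']);T=np.linalg.inv(np.array(ci['camera_from_world']))
    v,u=np.mgrid[:384,:512];x=(u-K[0,2])/K[0,0]*depth;y=-(v-K[1,2])/K[1,1]*depth
    P=np.stack([x,y,-depth,np.ones_like(depth)],-1)@T.T
    return P[...,:3]
E
python3 - <<'E'
from h import *
s=sense();print(s['tcp_pos'],s['ee_rot'],s['gripper_width'],robot.grip_point_offset)
pic={}
for c in('scene','side'):
    im,d=imaging.snapshot(c);pic[c]=im
    np.savez('/tmp/'+c,im=im,d=d)
    print(c,imaging.camera_info(c).keys())
    for t in('cap','counter','stud_tip','lever_pin','bowl','paperweight','wedge','brush'): print(t,p(imaging.tip_of(t,c)))
im=np.hstack([pic['scene'],pic['side']]);save('a1',cv2.resize(pic['scene'],(800,600)));save('a2',pic['side'])
E
```

```text
[5.74444544e+02 7.06255298e-02 2.08504575e+02] [-1.79894898e+02 -1.47294002e-02  8.99981924e+01] 1.000498429286966 18.700000000000003
scene dict_keys(['camera_matrix', 'camera_from_world'])
cap [(0.53, [512, 43, -2]), (0.44, [534, 127, 2]), (0.21, [463, -168, 76])]
counter [(0.95, [522, -198, -5]), (0.84, [359, -268, 2])]
stud_tip [(0.79, [535, -246, 70]), (0.71, [357, -305, 45])]
lever_pin [(0.54, [465, -169, 78]), (0.51, [323, -230, 48])]
bowl [(0.58, [751, 1, -2])]
paperweight [(0.6, [752, -213, 1]), (0.38, [536, 125, 2])]
wedge [(0.8, [738, 199, -2]), (0.35, [539, 449, 1])]
brush [(0.81, [543, 447, -4])]
side dict_keys(['camera_matrix', 'camera_from_world'])
cap [(0.88, [514, 43, 4]), (0.76, [538, 128, 1])]
counter [(0.78, [356, -263, -5]), (0.76, [523, -197, 3])]
stud_tip [(0.6, [539, -249, 68]), (0.48, [538, 450, 2])]
lever_pin [(0.66, [322, -234, 53]), (0.47, [458, -169, 76])]
bowl [(0.75, [751, 5, 0])]
paperweight [(0.74, [754, -216, -1])]
wedge [(0.78, [738, 195, -1])]
brush [(0.62, [537, 448, 4])]
```

View pics/a1.png

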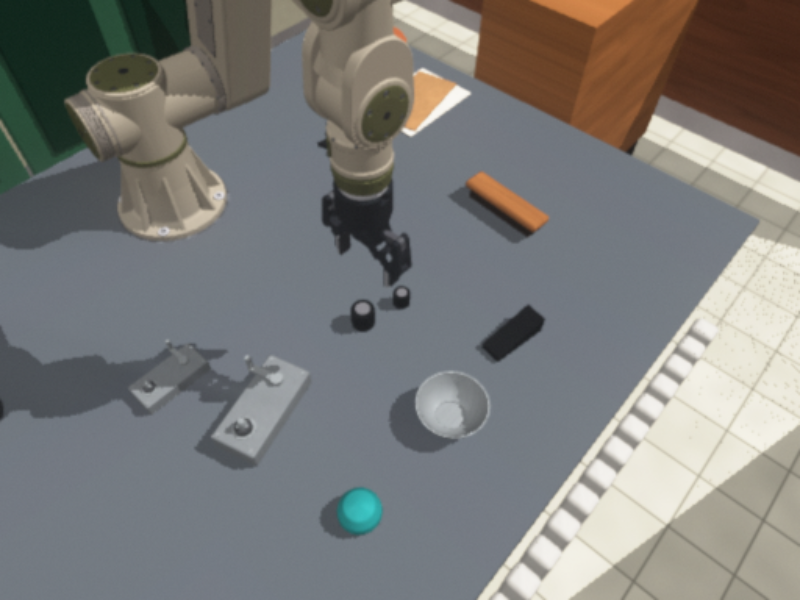

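View pics/a2.png

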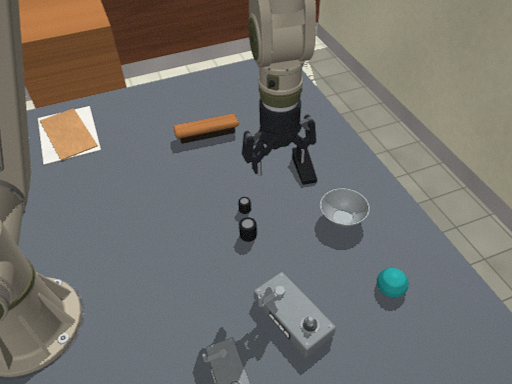

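```bash
python3 - <<'E'
from h import *
for c in('scene','side'):
    f=np.load('/tmp/'+c+'.npz');P=world(c,f['im'],f['d']);ok=f['d']>0
    def sel(cx,cy,r,z0,z1):
        m=ok&(np.hypot(P[...,0]-cx,P[...,1]-cy)<r)&(P[...,2]>z0)&(P[...,2]<z1);return P[m]
    for n,a in dict(capA=(513,43,35,15,80),capB=(536,127,35,15,80),studtop=(537,-247,18,58,90),pin=(462,-169,18,60,90),box=(522,-198,110,36,44)).items():
        q=sel(*a)
        if len(q)==0: print(c,n,0);continue
        print(c,n,len(q),'min',q.min(0).round(1),'max',q.max(0).round(1),'mean',q.mean(0).round(1),'p95z',np.percentile(q[:,2],95).round(1))
        if n=='box': print(cv2.minAreaRect(q[:,:2].astype(np.float32)))
        if n.startswith('cap'):
            t=q[q[:,2]>q[:,2].max()-4]; print('  top',cv2.minAreaRect(t[:,:2].astype(np.float32)))
E
```

```text
scene capA 234 min [496.6  19.6  15.2] max [538.1  62.   49.1] mean [520.6  38.   37.6] p95z 45.6
  top ((518.3110961914062, 37.784507751464844), (36.36781692504883, 16.590702056884766), 19.842702865600586)
scene capB 107 min [521.9 105.8  16. ] max [554.4 136.7  34.9] mean [540.1 119.3  28.9] p95z 34.1
  top ((537.0203857421875, 120.25955200195312), (25.87863540649414, 26.37208366394043), 40.148223876953125)
scene studtop 35 min [ 528.5 -258.2   58.6] max [ 546.9 -239.8   69.2] mean [ 539.  -248.7   64.1] p95z 67.9
scene pin 23 min [ 460.6 -175.4   60.4] max [ 469.7 -165.9   77.7] mean [ 465.3 -170.9   70.7] p95z 76.9
scene box 1695 min [ 467.1 -290.4   36. ] max [ 584.7 -109.5   44. ] mean [ 527.9 -203.8   39.6] p95z 42.4
((522.7879638671875, -200.7578582763672), (84.49981689453125, 168.62611389160156), 15.60823917388916)
side capA 328 min [494.9  18.5  15.1] max [537.3  64.   50.2] mean [514.2  36.   38.9] p95z 48.0
  top ((516.3867797851562, 38.765045166015625), (37.508094787597656, 34.052459716796875), 82.76709747314453)
side capB 147 min [521.9 106.2  15.8] max [553.4 137.2  38. ] mean [536.6 118.8  30.4] p95z 36.3
  top ((537.772216796875, 123.35420989990234), (26.528669357299805, 28.051294326782227), 76.783447265625)
side studtop 66 min [ 529.4 -257.4   58.3] max [ 546.7 -239.2   71.1] mean [ 536.2 -249.4   64.6] p95z 69.5
side pin 39 min [ 459.2 -176.8   60.5] max [ 468.4 -166.3   81.3] mean [ 463.4 -171.9   71.9] p95z 79.8
side box 2370 min [ 463.7 -291.1   36. ] max [ 582.7 -106.5   44. ] mean [ 524.4 -206.1   41.4] p95z 43.6
((523.3679809570312, -199.56198120117188), (81.72325134277344, 170.69845581054688), 15.56452465057373)
```

The scene picture shows the larger counter at about (262,408) with its pin at (250,360) and its stud at (243,427). The small look-alike counter is at (168,378). The smaller cap, which is the target, is at (401,296), and the larger look-alike cap at (362,313). The side view agrees.

Estimates: counter at (523,-200) with yaw 15.6°, pin (463,-170), stud (537,-249), cap (538,122). I'll do the lever first, with closed fingers.

{"method": "apply_moves", "body": {
  "hand": [1, 1, 1, 1, 1],
  "translation": [
    [-1.8, -3.4, -1],
    [-1.8, -3.4, -1],
    [-1.8, -3.4, -1],
    [-1.8, -3.4, -1],
    [-1.8, -3.4, -1]
  ],
  "twist": [0, 0, 0, 0, 0]
}}

```text
t: 1.32
tcp_pos: [484.2, -171.2, 159.2]
ee_rot: [180.0, 0.0, 90.0]
ft_force: [0.5, -0.3, 0.0]
gripper_width: 0.296
```

{"method": "apply_moves", "body": {
  "hand": [1, 1, 1, 1, 1],
  "translation": [
    [-2.2, -3.3, 0],
    [0, 0, -3.5],
    [0, 0, -3],
    [0, 0, 0],
    [0, 0, 0]
  ],
  "twist": [0, 0, 0, 0, 0]
}}

```text
t: 1.73
tcp_pos: [461.5, -202.3, 93.5]
ee_rot: [-179.8, -0.1, 90.0]
ft_force: [1.1, -1.2, 0.8]
gripper_width: -0.002
```

{"method": "apply_moves", "body": {
  "hand": [1, 1, 1, 1, 1],
  "translation": [
    [0, 0, -2],
    [0, 0, -1.8],
    [0, 0, 0],
    [0, 1, 0],
    [0, 0.6, 0]
  ],
  "twist": [0, 0, 0, 0, 0]
}}

```text
t: 2.15
tcp_pos: [464.2, -186.4, 58.3]
ee_rot: [179.9, 0.0, 90.0]
ft_force: [-0.6, -0.2, 0.2]
gripper_width: 0.001
```

{"method": "apply_moves", "body": {
  "hand": [1, 1, 1, 1, 1],
  "translation": [
    [-0.1, 0.6, 0],
    [0, 0.6, 0],
    [0, 0.6, 0],
    [0.1, 0.6, 0],
    [0.1, 0.6, 0]
  ],
  "twist": [0, 0, 0, 0, 0]
}}

```text
t: 2.57
tcp_pos: [464.3, -156.3, 56.8]
ee_rot: [180.0, 0.0, 90.0]
ft_force: [0.7, -0.7, -0.0]
gripper_width: 0.004
```

{"method": "apply_moves", "body": {
  "hand": [1, 1, 1, 1, 1],
  "translation": [
    [0.2, 0.4, 0],
    [0.2, 0.4, 0],
    [0.2, 0.3, 0],
    [0.1, 0.2, 0],
    [0, 0, 0]
  ],
  "twist": [0, 0, 0, 0, 0]
}}

```text
t: 2.98
tcp_pos: [471.3, -143.7, 56.4]
ee_rot: [180.0, -0.0, 90.0]
ft_force: [-0.4, -0.6, -0.2]
gripper_width: -0.003
```

```bash
python3 - <<'E'
from h import *
a,d=imaging.snapshot('scene');b,d2=imaging.snapshot('side')
f=lambda im,u,v:cv2.resize(im[v:v+110,u:u+140],(400,314),interpolation=cv2.INTER_CUBIC)
save('b1',np.hstack([f(a,90,190),f(b,210,240)]))
for c,dd in(('scene',d),('side',d2)):
    P=world(c,a,dd); q=P[(dd>0)&(np.hypot(P[...,0]-470,P[...,1]+124)<18)&(P[...,2]>44)&(P[...,2]<80)];print(c,len(q),q.mean(0) if len(q) else'')
    print(p(imaging.tip_of('lever_pin',c)))
E
```

```text
scene 0 
[(0.69, [466, -166, 74]), (0.46, [323, -232, 51])]
side 3 [ 473.57596784 -131.54436855   44.62870039]
[(0.69, [460, -171, 76]), (0.55, [323, -233, 56])]
```

View pics/b1.png

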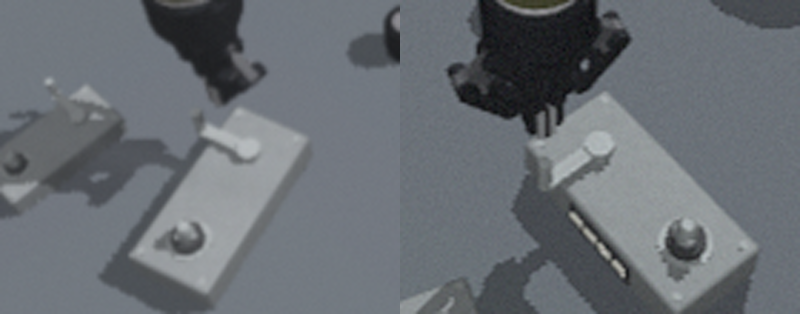

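The pin is still at rest, with its top at about (197,118) in the left crop. The fingers have passed it, so it slipped off the narrow closed fingers. I'll straddle the pin with the jaws turned along its path, so that the wide pad does the pushing.

{"method": "apply_moves", "body": {
  "hand": [0.3, 0.3, 0.3, 0.3, 0.3],
  "translation": [
    [0, 0, 2.5],
    [0, 0, 2.5],
    [-0.4, -1.3, 0],
    [-0.4, -1.3, 0],
    [0, 0, 0]
  ],
  "twist": [0.12, 0.12, 0.12, 0.12, 0.12]
}}

```text
t: 3.6
tcp_pos: [463.2, -172.1, 107.2]
ee_rot: [180.0, 0.1, 124.6]
ft_force: [0.2, 0.6, 0.2]
gripper_width: 0.347
```

{"method": "apply_moves", "body": {
  "hand": [0.3, 0.3, 0.3, 0.3, 0.3],
  "translation": [
    [0, 0, 0],
    [0, 0, 0],
    [0, 0, 0],
    [0, 0, 0],
    [0, 0, 0]
  ],
  "twist": [0.12, 0.12, 0.12, 0.12, 0.12]
}}

```text
t: 4.02
tcp_pos: [462.9, -170.3, 106.4]
ee_rot: [180.0, -0.0, 159.1]
ft_force: [0.6, -0.9, -0.3]
gripper_width: 0.35
```

```bash
python3 - <<'E'
from h import *
s=sense();im,d=imaging.snapshot('wrist')
print(s['tcp_pos'],s['ee_rot'],s['gripper_width']);save('w1',im)
for t in('lever_pin','stud_tip'):print(t,p(imaging.tip_of(t,'wrist')))
ci=imaging.camera_info('wrist');print(ci)
E
```

```text
[ 462.87243653 -170.30974719  106.39925451] [ 1.79996249e+02 -3.07497643e-03  1.59059454e+02] 0.34950266565486227
lever_pin [(0.85, [320, -232, 51]), (0.77, [464, -165, 77])]
stud_tip [(0.98, [535, -245, 69]), (0.6, [361, -301, 50])]
{'camera_matrix': array([[297.31863964,   0.        , 256.81169713],
       [  0.        , 297.31863964, 196.00455034],
       [  0.        ,   0.        ,   1.        ]]), 'mount': array([[ 3.42789591e-04,  9.49052816e-01,  3.15116860e-01,
         8.20530155e+01],
       [ 9.99999726e-01, -1.18550148e-04, -7.30773802e-04,
         3.00549624e-01],
       [-6.56185784e-04,  3.15117024e-01, -9.49052596e-01,
        -1.64710518e+02],
       [ 0.00000000e+00,  0.00000000e+00,  0.00000000e+00,
         1.00000000e+00]])}
```

View pics/w1.png

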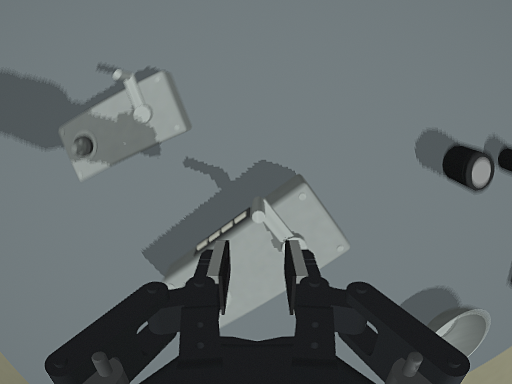

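The wrist view shows the pin at (259,215), midway between the pads at columns 225 and 290. I'll descend, then sweep.

{"method": "apply_moves", "body": {
  "hand": [0.3, 0.3, 0.3, 0.3, 0.3],
  "translation": [
    [0, 0, -2],
    [0, 0, -2],
    [0, 0, -1.4],
    [0, 0.5, 0],
    [0, 0.5, 0]
  ],
  "twist": [0, 0, 0, 0, 0]
}}

```text
t: 4.58
tcp_pos: [462.3, -159.5, 51.9]
ee_rot: [180.0, -0.1, 158.6]
ft_force: [0.0, -0.7, 0.3]
gripper_width: 0.351
```

{"method": "apply_moves", "body": {
  "hand": [0.3, 0.3, 0.3, 0.3, 0.3],
  "translation": [
    [0, 0.8, 0],
    [0, 0.8, 0],
    [0.1, 0.8, 0],
    [0.2, 0.8, 0],
    [0.3, 0.6, 0]
  ],
  "twist": [0, 0, 0, 0, 0]
}}

```text
t: 5.0
tcp_pos: [470.0, -120.8, 53.2]
ee_rot: [179.9, 0.1, 158.8]
ft_force: [0.1, 0.2, -0.3]
gripper_width: 0.348
```

{"method": "apply_moves", "body": {
  "hand": [0.3, 0.3, 0.3, 0.3, 0.3],
  "translation": [
    [0.3, 0.5, 0],
    [0.2, 0.3, 0],
    [0.1, 0.2, 0],
    [0.1, 0.1, 0],
    [0, 0, 0]
  ],
  "twist": [0, 0, 0, 0, 0]
}}

```text
t: 5.42
tcp_pos: [476.3, -110.9, 52.3]
ee_rot: [180.0, 0.0, 158.8]
ft_force: [0.1, -0.5, -0.1]
gripper_width: 0.35
```

```bash
python3 - <<'E'
from h import *
s=sense();print(s['ft_force'])
im,d=imaging.snapshot('wrist');b,_=imaging.snapshot('side')
f=lambda im,u,v:cv2.resize(im[v:v+110,u:u+140],(392,314),interpolation=cv2.INTER_CUBIC)
save('w2',np.hstack([cv2.resize(im,(400,314)),f(b,210,240)]))
for c in ('wrist','side'): print(p(imaging.tip_of('lever_pin',c)))
E
```

```text
[ 0.0667815  -0.54293765 -0.14265153]
[(0.82, [464, -166, 74]), (0.65, [320, -230, 50])]
[(0.56, [461, -173, 76]), (0.52, [323, -234, 56])]
```

View pics/w2.png

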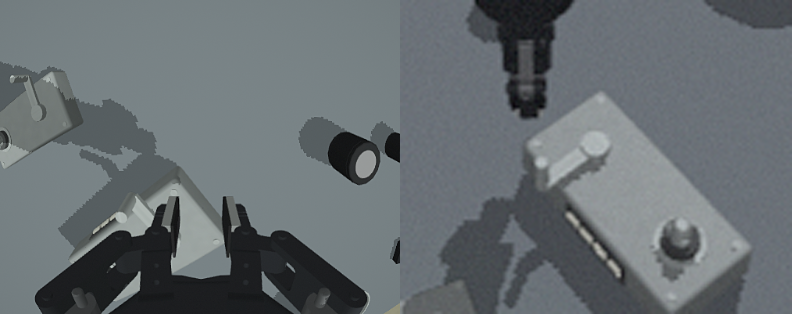

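```bash
cat >> h.py <<'E'
from scipy.spatial.transform import Rotation as Ro
def wproj(X,pos,rpy):
    ci=imaging.camera_info('wrist');K=ci['camera_matrix'];M=np.array(ci['mount'])
    t=Ro.from_euler('xyz',rpy,degrees=True).as_matrix().T@(np.array(X)-pos)
    c=np.linalg.inv(M)@np.r_[t,1];r=np.hypot(c[0],c[1]);th=np.arctan2(r,-c[2])
    return np.round([K[0,2]+K[0,0]*th*c[0]/r,K[1,2]-K[0,0]*th*c[1]/r],1)
def wray_z(px,z,pos,rpy):
    ci=imaging.camera_info('wrist');K=ci['camera_matrix'];M=np.array(ci['mount'])
    a=np.array([px[0]-K[0,2],-(px[1]-K[1,2])]);r=np.hypot(*a);th=r/K[0,0]
    d=M[:3,:3]@np.r_[np.sin(th)*a/r,-np.cos(th)];R=Ro.from_euler('xyz',rpy,degrees=True).as_matrix()
    d=R@d;o=R@M[:3,3]+pos;return np.round(o+d*(z-o[2])/d[2],1)
E
python3 - <<'E'
from h import *
a=([462.9,-170.3,106.4],[180,0,159.06]);s=sense();b=(s['tcp_pos'],s['ee_rot'])
for q in(a,b): print(wproj([463,-170,76],*q),wproj(q[0],*q))
print(wray_z((259,212),76,*a),wray_z((156,264),76,*b))
d=imaging.snapshot('wrist')[1];print(d[255:275,148:165:4].round())
E
```

```text
[256.6 219. ] [256.1 238.1]
[153.9 268.5] [256.1 238.1]
[ 458.6 -166.5   76. ] [ 460.7 -167.1   76. ]
[[246. 165. 165. 166. 169.]
 [245. 165. 163. 164. 167.]
 [247. 163. 162. 164. 167.]
 [247. 163. 162. 163. 166.]
 [235. 162. 162. 162. 166.]
 [221. 160. 159. 161. 166.]
 [221. 161. 161. 162. 165.]
 [162. 161. 161. 159. 164.]
 [220. 162. 160. 161. 165.]
 [219. 162. 161. 161. 164.]
 [218. 161. 162. 161. 164.]
 [216. 161. 162. 162. 165.]
 [216. 163. 161. 163. 166.]
 [211. 162. 162. 163. 203.]
 [212. 163. 163. 162. 203.]
 [211. 162. 162. 162. 205.]
 [209. 163. 162. 163. 204.]
 [208. 206. 162. 163. 205.]
 [208. 206. 205. 206. 206.]
 [206. 206. 205. 205. 205.]]
```

```bash
python3 - <<'E'
from h import *
s=sense();print(s['tcp_pos'],s['ee_rot'],s['t'])
for c in('scene','side'):
    im,d=imaging.snapshot(c);P=world(c,im,d)
    q=P[(d>0)&(np.hypot(P[...,0]-476,P[...,1]+111)<40)&(P[...,2]>45)]
    for z in range(45,130,10):
        r=q[(q[:,2]>z)&(q[:,2]<=z+10)]
        if len(r):print(c,z,len(r),r.min(0).round(),r.max(0).round())
E
```

```text
[ 475.92714844 -111.25877217   52.36392899] [ 1.79997235e+02 -7.46832139e-03  1.58727550e+02] 5.6667
scene 75 15 [ 473. -139.   77.] [495. -90.  84.]
scene 85 30 [ 465. -142.   85.] [496. -88.  94.]
scene 95 29 [ 463. -142.   95.] [495. -89. 105.]
scene 105 27 [ 472. -140.  105.] [497. -89. 115.]
scene 115 38 [ 465. -146.  115.] [501. -82. 125.]
scene 125 92 [ 453. -150.  125.] [501. -72. 134.]
side 45 3 [ 481. -145.   46.] [ 504. -131.   47.]
side 75 10 [ 460. -136.   77.] [487. -98.  85.]
side 85 20 [ 460. -140.   86.] [ 479. -128.   95.]
side 95 5 [ 463. -140.   96.] [ 473. -137.   99.]
side 105 1 [ 494. -100.  110.] [ 494. -100.  110.]
side 115 2 [ 481. -136.  122.] [494. -99. 122.]
```

The cameras put the fingertips at about z 77 while the TCP reads 52, so the tips are roughly 24 mm higher than the reading and passed over the pin. I'll redo the sweep lower, stepping down and checking the force.

{"method": "apply_moves", "body": {
  "hand": [0.3, 0.3, 0.3, 0.3, 0.3],
  "translation": [
    [0, 0, 2],
    [-0.7, -3, 0],
    [-0.7, -2.9, 0],
    [0, 0, -2],
    [0, 0, -0.5]
  ],
  "twist": [0, 0, 0, 0, 0]
}}

```text
t: 6.18
tcp_pos: [461.2, -171.1, 46.2]
ee_rot: [180.0, -0.1, 158.6]
ft_force: [-0.5, 0.1, -0.2]
gripper_width: 0.353
```

{"method": "apply_moves", "body": {
  "hand": [0.3, 0.3, 0.3, 0.3, 0.3],
  "translation": [
    [0, 0, -0.5],
    [0, 0, -0.5],
    [0, 0, -0.4],
    [0, 0, 0],
    [0, 0, 0]
  ],
  "twist": [0, 0, 0, 0, 0]
}}

```text
t: 6.6
tcp_pos: [462.1, -169.4, 33.4]
ee_rot: [180.0, -0.0, 158.8]
ft_force: [0.3, -0.8, -0.2]
gripper_width: 0.347
```

```bash
cat > tip.py <<'E'
from h import *
s=sense();x,y,_=s['tcp_pos'];print(s['tcp_pos'],s['ft_force'])
for c in('scene','side'):
    im,d=imaging.snapshot(c);P=world(c,im,d)
    dark=im.max(-1)<70
    q=P[(d>0)&dark&(np.hypot(P[...,0]-x,P[...,1]-y)<32)&(P[...,2]>25)]
    if len(q):print(c,len(q),np.sort(q[:,2])[:8].round())
    print(p(imaging.tip_of('lever_pin',c)))
E
python3 tip.py
```

```text
[ 462.09525439 -169.44109328   33.41306393] [ 0.30144809 -0.81559561 -0.16121716]
scene 291 [66. 67. 70. 72. 73. 73. 73. 74.]
[(0.68, [739, 197, -2]), (0.55, [466, -166, 75]), (0.44, [322, -230, 50])]
side 165 [27. 30. 30. 31. 32. 33. 33. 58.]
[(0.73, [460, -167, 76]), (0.7, [323, -232, 54])]
```

{"method": "apply_moves", "body": {
  "hand": [0.3, 0.3, 0.3, 0.3, 0.3],
  "translation": [
    [0, 0.8, -0.2],
    [0, 0.8, 0],
    [0, 0.8, 0],
    [0, 0.8, 0],
    [0.1, 0.8, 0]
  ],
  "twist": [0, 0, 0, 0, 0]
}}

```text
t: 7.22
tcp_pos: [462.2, -128.8, 31.2]
ee_rot: [-180.0, -0.1, 158.8]
ft_force: [-1.4, -2.2, -0.6]
gripper_width: 0.35
```

{"method": "apply_moves", "body": {
  "hand": [0.3, 0.3, 0.3, 0.3, 0.3],
  "translation": [
    [0.3, 0.6, 0],
    [0.4, 0.5, 0],
    [0.3, 0.3, 0],
    [0.2, 0.2, 0],
    [0, 0, 0]
  ],
  "twist": [0, 0, 0, 0, 0]
}}

```text
t: 7.63
tcp_pos: [475.8, -113.8, 31.5]
ee_rot: [180.0, 0.0, 158.8]
ft_force: [-1.5, -1.4, 0.3]
gripper_width: 0.346
```

```bash
python3 - <<'E'
from h import *
s=sense();print(s['ft_force'],s['torque'],s['tcp_pos'])
im,d=imaging.snapshot('wrist');b,_=imaging.snapshot('side')
f=lambda im,u,v:cv2.resize(im[v:v+110,u:u+140],(392,314),interpolation=cv2.INTER_CUBIC)
save('w3',np.hstack([cv2.resize(im,(400,314)),f(b,210,240)]))
for c in ('wrist','side'): print(p(imaging.tip_of('lever_pin',c)))
E
```

```text
[-1.47520733 -1.35100845  0.31734775] [-0.34459302  0.34613844 -0.0115282 ] [ 475.79749342 -113.78887829   31.46736561]
[(0.71, [472, -124, 77])]
[(0.68, [471, -127, 79]), (0.48, [324, -234, 57])]
```

View pics/w3.png

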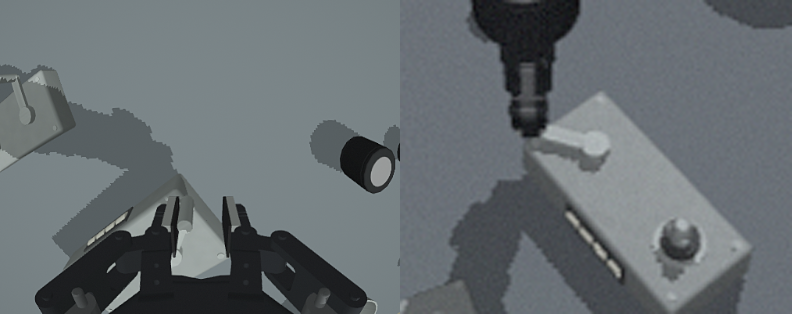

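The pin is now held by the left pad at (183,222) and the lever is deflected close to its stop. I'll push on along the tangent until the force jumps.

{"method": "apply_moves", "body": {
  "hand": [0.3, 0.3],
  "translation": [
    [0.2, 0.25, 0],
    [0, 0, 0]
  ],
  "twist": [0, 0]
}}

```text
t: 8.0
tcp_pos: [476.7, -112.5, 31.4]
ee_rot: [-179.9, -0.0, 158.7]
ft_force: [-3.2, -5.6, 0.9]
gripper_width: 0.351
```

{"method": "apply_moves", "body": {
  "hand": [0.3, 0.3],
  "translation": [
    [0.15, 0.2, 0],
    [0, 0, 0]
  ],
  "twist": [0, 0]
}}

```text
t: 8.17
tcp_pos: [477.0, -112.1, 31.3]
ee_rot: [-179.6, -0.1, 158.6]
ft_force: [-6.9, -11.6, 0.3]
gripper_width: 0.354
```

Stiff stop reached: the force rises from 2 N to 13 N with no further travel. I'll let the lever spring back along its arc, then lift clear.

{"method": "apply_moves", "body": {
  "hand": [0.3, 0.3, 0.3, 0.3, 0.3],
  "translation": [
    [-0.8, -1, 0],
    [-0.9, -1.3, 0],
    [0, -1.4, 0],
    [0, -1.4, 0],
    [0, -1.2, 0]
  ],
  "twist": [0, 0, 0, 0, 0]
}}

```text
t: 8.58
tcp_pos: [462.3, -173.3, 31.7]
ee_rot: [179.9, 0.1, 158.7]
ft_force: [0.4, 0.1, 0.4]
gripper_width: 0.351
```

{"method": "apply_moves", "body": {
  "hand": [0.3, 0.3, 0.3, 0.3, 0.3],
  "translation": [
    [0, 0, 3],
    [0, 0, 3],
    [0, 0, 3],
    [0.5, 2.5, 2],
    [1, 3.5, 0]
  ],
  "twist": [0, 0, 0, -0.12, -0.12]
}}

```text
t: 9.0
tcp_pos: [479.3, -116.8, 146.3]
ee_rot: [179.9, 0.5, 144.8]
ft_force: [1.1, -0.8, 0.6]
gripper_width: 0.35
```

{"method": "apply_moves", "body": {
  "hand": [0, -0.2, -0.2, -0.2, -0.2],
  "translation": [
    [1, 3.9, 0],
    [1, 3.9, 0],
    [1, 3.9, 0],
    [1, 3.9, 0],
    [1, 3.5, 0]
  ],
  "twist": [-0.12, -0.12, -0.12, -0.12, -0.12]
}}

```text
t: 9.42
tcp_pos: [523.2, 63.2, 141.7]
ee_rot: [179.9, -0.0, 113.4]
ft_force: [0.4, 0.1, -0.5]
gripper_width: 0.596
```

{"method": "apply_moves", "body": {
  "hand": [-0.2, -0.2, -0.2, -0.2],
  "translation": [
    [0.5, 2, 0],
    [0.5, 2, 0],
    [0, 0, 0],
    [0, 0, 0]
  ],
  "twist": [-0.12, -0.12, -0.12, 0]
}}

```text
t: 9.75
tcp_pos: [533.0, 102.6, 141.3]
ee_rot: [180.0, -0.0, 93.1]
ft_force: [0.1, -0.2, 1.0]
gripper_width: 0.6
```

```bash
python3 - <<'E'
from h import *
s=sense();print(s['tcp_pos'],s['ee_rot'],s['gripper_width'])
im,d=imaging.snapshot('wrist');save('c1',im)
print(p(imaging.tip_of('cap','wrist')))
for m in imaging.silhouettes('cap','wrist'):
    v,u=np.nonzero(m['mask']);print(m['p'],len(u),u.min(),u.max(),v.min(),v.max())
imaging.snapshot('side');print(p(imaging.tip_of('lever_pin','side')))
print(wproj([538,122,32],s['tcp_pos'],s['ee_rot']))
E
```

```text
[533.0053064  102.55935436 141.29361839] [ 1.79982726e+02 -4.90512852e-02  9.30928090e+01] 0.5999880376845022
[(0.81, [514, 44, 4]), (0.63, [534, 127, 2])]
0.81 975 245 278 144 180
0.72 1759 215 256 211 262
[(0.79, [461, -170, 77]), (0.58, [325, -233, 55])]
[264.  167.7]
```

View pics/c1.png

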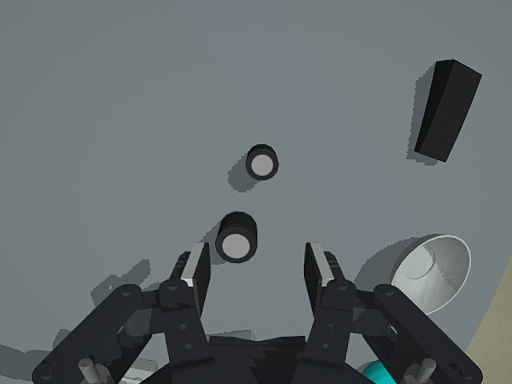

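The wrist view shows the small cap's disc at (262,165) and the big look-alike's at (235,245). The jaws lie along world x. The lever is back at rest.

```bash
python3 - <<'E'
from h import *
s=sense()
for z in(32,):print(wray_z((262,164.5),z,s['tcp_pos'],s['ee_rot']),wray_z((262,164.5),z,s['tcp_pos']+[0,0,20],s['ee_rot']))
d=imaging.snapshot('wrist')[1];print(d[160:170:3,258:267:3])
E
```

```text
[535.5 122.7  32. ] [536.1 118.3  32. ]
[[275.62375 276.5927  276.5943 ]
 [277.6558  277.1854  277.9406 ]
 [279.37698 277.87036 277.8007 ]
 [279.2097  279.7553  279.79504]]
```

{"method": "apply_moves", "body": {
  "hand": [-0.2, -0.2, -0.2, -0.2, -0.2],
  "translation": [
    [0.4, 2, -2],
    [0, 0, -3],
    [0, 0, -2],
    [0, 0, 0],
    [0, 0, 0]
  ],
  "twist": [-0.05, 0, 0, 0, 0]
}}

```text
t: 10.47
tcp_pos: [535.5, 120.4, 70.7]
ee_rot: [-179.8, 0.0, 90.2]
ft_force: [0.8, 0.1, 1.0]
gripper_width: 0.6
```

```bash
python3 - <<'E'
from h import *
s=sense();print(s['tcp_pos'],s['ee_rot'])
x,y,_=s['tcp_pos']
for c in('scene','side'):
    im,d=imaging.snapshot(c);P=world(c,im,d)
    if c=='side':b=im
    else:a=im
    q=P[(d>0)&(np.hypot(P[...,0]-x,P[...,1]-y)<50)&(P[...,2]>45)]
    print(c,np.sort(q[:,2])[:12].round())
im,d=imaging.snapshot('wrist')
f=lambda im,u,v:cv2.resize(im[v:v+110,u:u+140],(392,314),interpolation=cv2.INTER_CUBIC)
save('c2',np.vstack([np.hstack([cv2.resize(im,(400,314))[:,4:396],f(b,175,130)])]))
E
```

```text
[535.53026089 120.3776241   70.74317072] [-1.79845462e+02  9.78188318e-03  9.02436111e+01]
scene [ 96.  97.  98.  98.  98.  99.  99. 100. 100. 100. 101. 102.]
side [100. 101. 103. 104. 104. 104. 104. 104. 105. 105. 105. 106.]
```

View pics/c2.png

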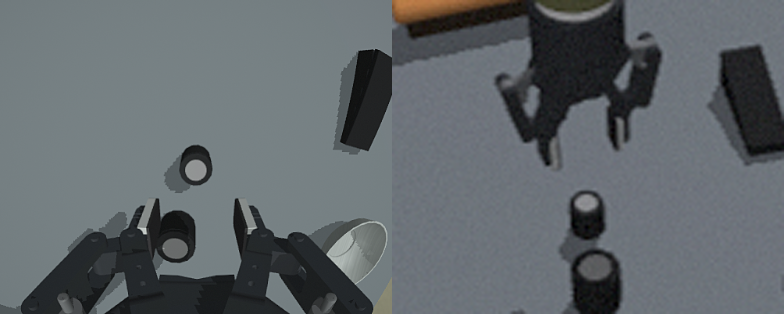

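```bash
python3 - <<'E'
from h import *
ci=imaging.camera_info('wrist');M=np.linalg.inv(ci['mount'])
def dep(X,pos,rpy):
    t=Ro.from_euler('xyz',rpy,degrees=True).as_matrix().T@(np.array(X)-pos);return -(M@np.r_[t,1])[2]
print(dep([537,122,32],[533,102.6,141.3],[180,0,93.1]),'vs 278')
s=sense();P=s['tcp_pos']
for h in(0,15,25,35):print(h,[wproj(P+[dx,0,h],P,s['ee_rot']).tolist() for dx in(-25,25)])
im,d=imaging.snapshot('wrist')
print('cap px ray',wray_z((255,207),32,P,s['ee_rot']))
print('pad edge depth');print(d[236:262:3,188:206:3].round())
print([(h,round(dep(P+[-25,0,h],P,s['ee_rot']))) for h in(0,15,25,35)])
E
```

```text
279.77058221780885 vs 278
0 [[217.8, 237.4], [298.4, 237.6]]
15 [[214.7, 248.9], [301.7, 249.0]]
25 [[212.5, 257.6], [304.3, 257.7]]
35 [[210.0, 267.2], [307.0, 267.3]]
cap px ray [536.  125.6  32. ]
pad edge depth
[[262. 262. 262. 263. 262. 262.]
 [263. 264. 263. 263. 263. 263.]
 [262. 264. 264. 151. 265. 265.]
 [265. 264. 147. 147. 147. 148.]
 [266. 265. 144. 144. 144. 144.]
 [149. 141. 141. 141. 142. 142.]
 [146. 139. 139. 138. 138. 139.]
 [144. 136. 136. 137. 137. 137.]
 [134. 133. 132. 135. 133. 138.]]
[(0, 182), (15, 168), (25, 158), (35, 149)]
```

Robot z and the wrist calibration agree (280 mm expected depth, 278 measured). The real fingertips sit about 25–28 mm behind the stated TCP. I'll descend on the cap with that allowance and watch the force.

{"method": "apply_moves", "body": {
  "hand": [-0.2, -0.2, -0.2, -0.2, -0.2],
  "translation": [
    [0.1, 0.3, -2],
    [0, 0, -2],
    [0, 0, -2],
    [0, 0, -1],
    [0, 0, 0]
  ],
  "twist": [0, 0, 0, 0, 0]
}}

```text
t: 11.08
tcp_pos: [536.4, 123.7, 0.2]
ee_rot: [-179.9, 0.0, 90.2]
ft_force: [-0.8, 0.3, 0.5]
gripper_width: 0.604
```

{"method": "apply_moves", "body": {
  "hand": [-0.2, -0.2, -0.2, -0.2, -0.2],
  "translation": [
    [0, 0, -0.5],
    [0, 0, -0.4],
    [0, 0, -0.3],
    [0, 0, -0.2],
    [0, 0, 0]
  ],
  "twist": [0, 0, 0, 0, 0]
}}

```text
t: 11.5
tcp_pos: [537.8, 123.9, -12.5]
ee_rot: [180.0, -0.0, 90.2]
ft_force: [-0.2, -0.1, -0.9]
gripper_width: 0.599
```

```bash
python3 - <<'E'
from h import *
s=sense();P=s['tcp_pos'];print(P,s['ft_force'])
im,d=imaging.snapshot('wrist');b,_=imaging.snapshot('side')
print(p(imaging.tip_of('cap','wrist')))
f=lambda im,u,v:cv2.resize(im[v:v+110,u:u+140],(392,314),interpolation=cv2.INTER_CUBIC)
save('c3',np.hstack([cv2.resize(im,(400,314))[:,4:396],f(b,175,130)]))
E
```

```text
[537.75566523 123.91882895 -12.47764392] [-0.15653217 -0.13447917 -0.90466998]
[(0.98, [518, 48, 1]), (0.91, [535, 125, 6])]
```

View pics/c3.png

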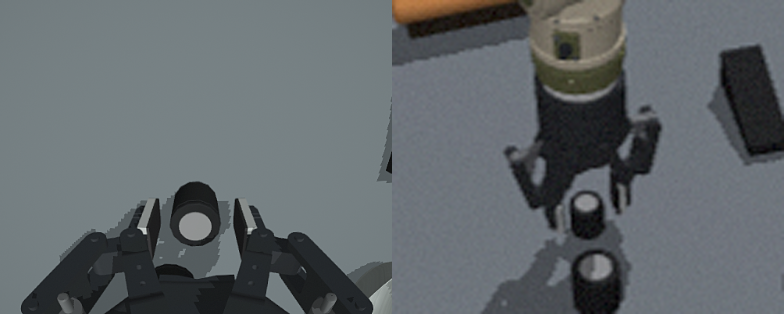

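The cap sits centred between the pads: its disc is at (196,228) in the left crop, with the pads at columns 150 and 243. I'll lower a little more and grip.

{"method": "apply_moves", "body": {
  "hand": [-0.2, -0.2, 1, 1, 1],
  "translation": [
    [-0.1, 0.1, -0.3],
    [0, 0, 0],
    [0, 0, 0],
    [0, 0, 0],
    [0, 0, 0]
  ],
  "twist": [0, 0, 0, 0, 0],
  "grip_force": 70
}}

```text
t: 12.07
tcp_pos: [536.9, 125.0, -15.2]
ee_rot: [180.0, -0.0, 90.3]
ft_force: [-0.0, 0.4, 2.1]
gripper_width: 0.351
```

{"method": "apply_moves", "body": {
  "hand": [1, 1, 1, 1],
  "translation": [
    [0, 0, 0],
    [0, 0, 0],
    [0, 0, 0],
    [0, 0, 0]
  ],
  "twist": [0, 0, 0, 0]
}}

```text
t: 12.4
tcp_pos: [536.9, 125.0, -15.3]
ee_rot: [180.0, -0.0, 90.3]
ft_force: [-1.1, -0.1, 4.3]
gripper_width: 0.356
```

{"method": "apply_moves", "body": {
  "hand": [1, 1, 1, 1, 1],
  "translation": [
    [0, 0, 1],
    [0, 0, 2],
    [0, 0, 3.5],
    [0, 0, 3.5],
    [0, 0, 3]
  ],
  "twist": [0, 0, 0, 0, 0]
}}

```text
t: 12.82
tcp_pos: [536.4, 124.8, 116.6]
ee_rot: [180.0, 0.0, 90.2]
ft_force: [0.4, 0.8, -0.2]
gripper_width: 0.352
```

{"method": "apply_moves", "body": {
  "hand": [1, 1, 1, 1, 1],
  "translation": [
    [0, -3, 0],
    [0, -4, 0],
    [0, -4, 0],
    [0, -4, 0],
    [0, -4, 0]
  ],
  "twist": [0, 0, 0, 0, 0]
}}

```text
t: 13.23
tcp_pos: [536.2, -66.6, 115.0]
ee_rot: [180.0, 0.0, 90.3]
ft_force: [-0.0, 0.6, -1.1]
gripper_width: 0.348
```

{"method": "apply_moves", "body": {
  "hand": [1, 1, 1, 1, 1],
  "translation": [
    [0, -4, 0],
    [0, -4, 0],
    [0, -4, 0],
    [0, -4, 0],
    [0, -3, 0]
  ],
  "twist": [0, 0, 0, 0, 0]
}}

```text
t: 13.65
tcp_pos: [536.1, -258.4, 114.7]
ee_rot: [180.0, 0.1, 90.1]
ft_force: [1.9, 0.7, 0.1]
gripper_width: 0.35
```

{"method": "apply_moves", "body": {
  "hand": [1, 1, 1, 1],
  "translation": [
    [0, -2, 0],
    [0, -1, 0],
    [0, 0, 0],
    [0, 0, 0]
  ],
  "twist": [0, 0, 0, 0]
}}

```text
t: 13.98
tcp_pos: [536.2, -284.5, 114.2]
ee_rot: [-180.0, -0.1, 90.2]
ft_force: [-0.1, 0.9, 0.3]
gripper_width: 0.347
```

```bash
python3 - <<'E'
from h import *
s=sense();P=s['tcp_pos'];print(P,s['ee_rot'],s['ft_force'],s['gripper_width'])
im,d=imaging.snapshot('wrist');save('d1',cv2.resize(im,(800,600)));np.savez('/tmp/w',im=im,d=d,P=P,R=s['ee_rot'])
print(p(imaging.tip_of('stud_tip','wrist')),p(imaging.tip_of('cap','wrist')),p(imaging.tip_of('lever_pin','wrist')))
for X in([537,-248.3,67],P+[0,0,47.3]):print(wproj(X,P,s['ee_rot']))
E
```

```text
[ 536.23906492 -284.46850614  114.2346411 ] [-1.79963465e+02 -6.62758093e-02  9.02226200e+01] [-0.12825165  0.88254194  0.30069423] 0.34685460813980606
[(0.79, [535, -246, 73]), (0.68, [360, -299, 47]), (0.57, [463, -166, 74])] [(0.94, [536, -284, 132])] [(0.8, [465, -168, 75]), (0.59, [320, -231, 49])]
[259.2 163.8]
[258.5 281.5]
```

View pics/d1.png

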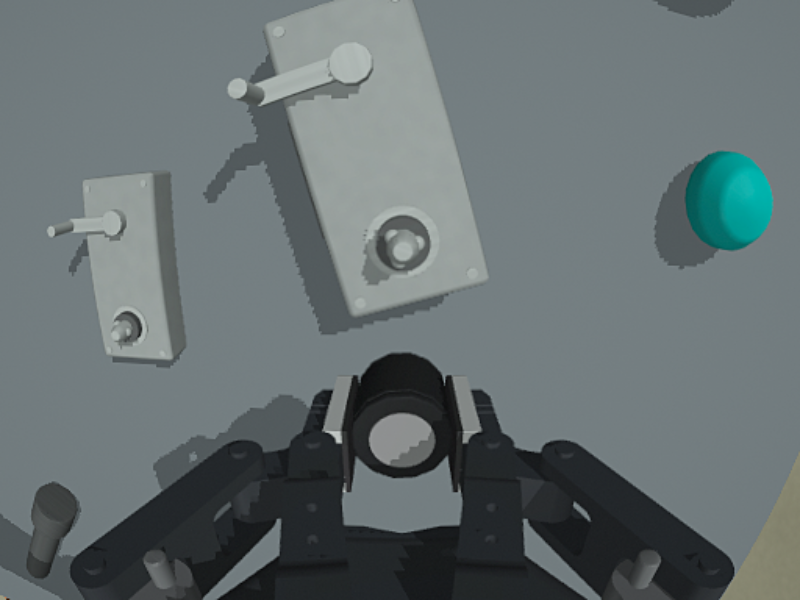

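The held cap's disc is at (402,440) in the 800-px view, right where predicted, so it is centred on the tool. The stud tip is at (402,247), and the lever is at rest.

```bash
python3 - <<'E'
from h import *
f=np.load('/tmp/w.npz');P=f['P'];R=f['R']
print(wray_z((257.3,158.1),67,P,R),wray_z((257.3,281.6),P[2]+47.3,P,R)-P)
g=cv2.cvtColor(f['im'],cv2.COLOR_RGB2GRAY)
d=f['d'];print(d[148:170:2,250:266:2].round())
E
```

```text
[ 535.6 -244.1   67. ] [-5.39064916e-01 -3.14938635e-02  4.72653589e+01]
[[220. 221. 223. 222. 223. 224. 228. 230.]
 [219. 219. 218. 216. 216. 218. 218. 226.]
 [217. 217. 217. 216. 216. 216. 218. 217.]
 [217. 217. 215. 214. 215. 214. 216. 217.]
 [216. 213. 213. 214. 213. 213. 214. 216.]
 [217. 214. 215. 215. 214. 215. 214. 216.]
 [215. 213. 213. 214. 214. 215. 215. 216.]
 [216. 215. 215. 216. 214. 215. 216. 217.]
 [218. 216. 216. 215. 216. 214. 215. 218.]
 [220. 218. 216. 216. 216. 215. 218. 220.]
 [227. 222. 220. 219. 219. 218. 222. 234.]]
```

{"method": "apply_moves", "body": {
  "hand": [1, 1, 1, 1, 1],
  "translation": [
    [0, 3.85, 0],
    [0, 0, -3],
    [0, 0, -2.5],
    [0, 0, 0],
    [0, 0, 0]
  ],
  "twist": [0, 0, 0, 0, 0]
}}

```text
t: 14.6
tcp_pos: [535.6, -244.7, 58.6]
ee_rot: [-179.8, -0.1, 90.3]
ft_force: [0.9, 1.0, 0.2]
gripper_width: 0.351
```

{"method": "apply_moves", "body": {
  "hand": [1, 1, 1, 1, 1],
  "translation": [
    [0, 0, -0.4],
    [0, 0, -0.4],
    [0, 0, -0.2],
    [0, 0, 0],
    [0, 0, 0]
  ],
  "twist": [0, 0, 0, 0, 0]
}}

```text
t: 15.02
tcp_pos: [536.8, -246.9, 49.9]
ee_rot: [180.0, 0.0, 90.2]
ft_force: [-0.4, -0.3, -0.2]
gripper_width: 0.353
```

{"method": "apply_moves", "body": {
  "hand": [1, 1, 1],
  "translation": [
    [0, 0, -0.2],
    [0, 0, -0.1],
    [0, 0, 0]
  ],
  "twist": [0, 0, 0]
}}

```text
t: 15.27
tcp_pos: [536.5, -246.6, 46.3]
ee_rot: [-180.0, -0.0, 90.2]
ft_force: [0.4, 0.2, -0.6]
gripper_width: 0.354
```

{"method": "apply_moves", "body": {
  "hand": [1, 1, 1],
  "translation": [
    [0, 0, -0.1],
    [0, 0, -0.1],
    [0, 0, 0]
  ],
  "twist": [0, 0, 0]
}}

```text
t: 15.52
tcp_pos: [536.5, -246.5, 44.2]
ee_rot: [-180.0, -0.0, 90.2]
ft_force: [0.3, 0.1, -0.5]
gripper_width: 0.351
```

The cap's underside is about 7.5 mm below the tip with no side force, so it's on the stud. Next is the click, in small steps.

{"method": "apply_moves", "body": {
  "hand": [1, 1, 1],
  "translation": [
    [0, 0, -0.1],
    [0, 0, -0.1],
    [0, 0, 0]
  ],
  "twist": [0, 0, 0]
}}

```text
t: 15.77
tcp_pos: [536.7, -246.4, 42.6]
ee_rot: [180.0, -0.0, 90.3]
ft_force: [-0.1, 0.6, 1.7]
gripper_width: 0.346
```

{"method": "apply_moves", "body": {
  "hand": [1, 1, 1],
  "translation": [
    [0, 0, -0.1],
    [0, 0, -0.1],
    [0, 0, 0]
  ],
  "twist": [0, 0, 0]
}}

```text
t: 16.02
tcp_pos: [537.0, -246.8, 41.3]
ee_rot: [179.9, 0.0, 90.3]
ft_force: [-0.8, 1.0, 5.3]
gripper_width: 0.351
```

{"method": "apply_moves", "body": {
  "hand": [1, 1, 1],
  "translation": [
    [0, 0, -0.1],
    [0, 0, -0.1],
    [0, 0, 0]
  ],
  "twist": [0, 0, 0]
}}

```text
t: 16.27
tcp_pos: [536.4, -246.4, 37.8]
ee_rot: [-180.0, -0.0, 90.2]
ft_force: [1.4, -0.6, -5.1]
gripper_width: 0.348
```

{"method": "apply_moves", "body": {
  "hand": [1, 1, 1],
  "translation": [
    [0, 0, -0.2],
    [0, 0, -0.1],
    [0, 0, 0]
  ],
  "twist": [0, 0, 0]
}}

```text
t: 16.52
tcp_pos: [536.4, -246.5, 34.9]
ee_rot: [-180.0, -0.0, 90.2]
ft_force: [-0.1, 0.1, 0.3]
gripper_width: 0.347
```

The click is there: +5 N, then −5 N pull-in, then about 0. Now I'll press the collar down.

{"method": "apply_moves", "body": {
  "hand": [1, 1, 1],
  "translation": [
    [0, 0, -0.2],
    [0, 0, -0.1],
    [0, 0, 0]
  ],
  "twist": [0, 0, 0]
}}

```text
t: 16.77
tcp_pos: [536.9, -246.8, 32.8]
ee_rot: [180.0, 0.0, 90.2]
ft_force: [-0.1, 0.4, 4.0]
gripper_width: 0.349
```

{"method": "apply_moves", "body": {
  "hand": [1, 1, 1],
  "translation": [
    [0, 0, -0.2],
    [0, 0, -0.1],
    [0, 0, 0]
  ],
  "twist": [0, 0, 0]
}}

```text
t: 17.02
tcp_pos: [536.9, -246.8, 29.9]
ee_rot: [179.9, 0.0, 90.2]
ft_force: [-1.1, 0.7, 6.1]
gripper_width: 0.352
```

{"method": "apply_moves", "body": {
  "hand": [1, 1, 1],
  "translation": [
    [0, 0, -0.1],
    [0, 0, -0.1],
    [0, 0, 0]
  ],
  "twist": [0, 0, 0]
}}

```text
t: 17.27
tcp_pos: [537.0, -246.8, 28.2]
ee_rot: [179.9, 0.0, 90.2]
ft_force: [-2.0, 1.2, 8.3]
gripper_width: 0.349
```

{"method": "apply_moves", "body": {
  "hand": [1, 1, 1],
  "translation": [
    [0, 0, -0.1],
    [0, 0, 0],
    [0, 0, 0]
  ],
  "twist": [0, 0, 0]
}}

```text
t: 17.52
tcp_pos: [537.0, -246.8, 27.5]
ee_rot: [179.9, 0.0, 90.3]
ft_force: [-2.4, 1.2, 9.7]
gripper_width: 0.35
```

That reads 9.7 N, so the collar is about 6.5 of its 7 mm down. I'll check that it holds steady and take a look.

{"method": "apply_moves", "body": {
  "hand": [1, 1, 1, 1, 1],
  "translation": [
    [0, 0, 0],
    [0, 0, 0],
    [0, 0, 0],
    [0, 0, 0],
    [0, 0, 0]
  ],
  "twist": [0, 0, 0, 0, 0]
}}

```text
t: 17.93
tcp_pos: [537.0, -246.8, 27.5]
ee_rot: [179.9, 0.0, 90.3]
ft_force: [-2.2, 1.2, 8.3]
gripper_width: 0.349
```

```bash
python3 - <<'E'
from h import *
s=sense();P=s['tcp_pos'];R=s['ee_rot'];print(P,s['ft_force'])
im,d=imaging.snapshot('wrist');b,_=imaging.snapshot('side')
print('cap',p(imaging.tip_of('cap','wrist')),'lever',p(imaging.tip_of('lever_pin','wrist')),'disc expected',wproj(P+[-.5,0,47.3],P,R))
for t in('bowl','paperweight','wedge','brush'):print(t,p(imaging.tip_of(t,'side'))[:1])
f=cv2.resize(b[230:340,210:350],(392,314),interpolation=cv2.INTER_CUBIC)
save('e1',np.hstack([cv2.resize(im,(400,314)),f]))
E
```

```text
[ 536.99311765 -246.82243681   27.54090421] [-2.23504645  1.19473563  8.26619551]
cap [(0.56, [536, -244, 47]), (0.26, [463, -165, 75])] lever [(0.71, [465, -166, 72])] disc expected [257.6 281.6]
bowl [(0.58, [751, 4, 1])]
paperweight [(0.76, [755, -216, 0])]
wedge []
brush [(0.8, [537, 447, 5])]
```

View pics/e1.png

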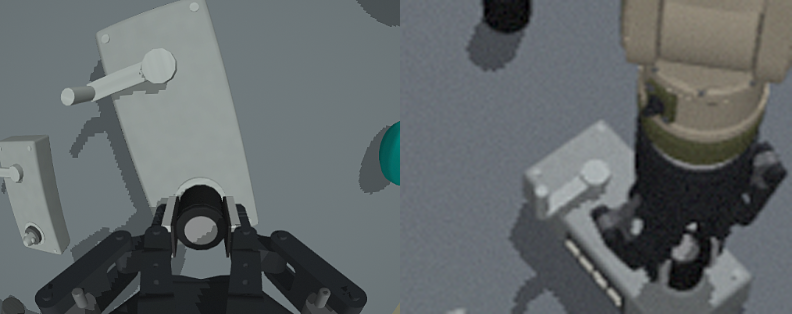

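The last picture shows the cap seated over the collar and held, with its disc at about (202,230), where it should be if it hasn't slipped. The lever is at rest. I'll press a hair more for margin, then hand in if it's steady.

{"method": "apply_moves", "body": {
  "hand": [1, 1, 1, 1, 1],
  "translation": [
    [0, 0, -0.05],
    [0, 0, 0],
    [0, 0, 0],
    [0, 0, 0],
    [0, 0, 0]
  ],
  "twist": [0, 0, 0, 0, 0]
}}

```text
t: 18.75
tcp_pos: [537.0, -246.8, 27.1]
ee_rot: [179.9, 0.0, 90.3]
ft_force: [-1.8, 2.4, 9.2]
gripper_width: 0.349
```

{"method": "apply_moves", "body": {
  "hand": [1, 1, 1, 1, 1],
  "translation": [
    [0, 0, 0],
    [0, 0, 0],
    [0, 0, 0],
    [0, 0, 0],
    [0, 0, 0]
  ],
  "twist": [0, 0, 0, 0, 0]
}}

```text
t: 19.17
tcp_pos: [537.0, -246.8, 27.1]
ee_rot: [179.9, 0.0, 90.3]
ft_force: [-2.3, 1.9, 8.6]
gripper_width: 0.35
```

```bash
python3 -c "
from h import *
print(ticket.close_job())"
```

```text
the job is handed in; nothing more can be done
None
```

I handed the job in at about 19 s of the 64 s allowed, with the cap clicked onto the stud and still gripped and pressed down.

- **Lever:** I swung it to its stop, where the force rose from 2 N to 13 N with almost no further travel, and let it spring back. Later views show it at rest. The first two sweeps missed because the real fingertips sit about 25 mm behind the stated TCP. Those sweeps passed over the pin and touched nothing.
- **Cap:** I gripped the smaller cap at 70 N and lowered it onto the larger counter's stud. The click was clear: about +5 N, then a −5 N pull-in, then about 0.
- **Press:** The final hold was steady at about 8.6–9.2 N, roughly 6 of the collar's 7 mm. From the height reading the cap's underside is about 24.5 mm below the stud tip, which would be nearer 6.5 mm down. The difference is within the force noise of about 1 N.
- **Last look:** Before the final 0.5 mm press, the camera showed no sign of the cap slipping in the grip.
- **Bystanders:** The bowl, paperweight and brush were found where they started. The network missed the doorstop in that last check, but the arm never came near it.

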